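# Clear finished links, hold the offset lever level over the drilling fixture

### The job

Change the drilling job over: first collect the two finished aluminium links from the machine's catch tray into the blue tote. Then pick up the dark offset lever casting by its yellow-painted balance mark and hold it level and still, clear of the drilling fixture by about 50 mm, with its big boss centred over the green round nest and its small eye over the green forked rest. Finish holding it there, do not set it down, and leave the oil bottle, the wrench and the steel block where they are.

Things in the scene. Friction and masses are not known exactly. Their poses are not given: they have to be found in the camera images.
- link1_center (a point): Centre (half-way up) of one finished aluminium link: a bright block 58 mm long (its x axis), 26 mm wide (y), 32 mm high (z) with two low round pads on top showing dark bores; 0.08 to 0.18 kg. At the start it stands flat on the floor of the catch tray, bores up.
- link2_center (a point): The same for the other, identical link.
- catch_tray: Shallow open aluminium tray, fixed, 280 (x) x 190 (y) x 22 mm high, walls and floor 4 mm thick; origin at the centre of its underside, on the bench. Along its +y side, fixed to it, a sloping steel chute starts above the tray's edge and leads up to a grey machine housing 200 mm high, whose face is 170 mm from the tray's centre.
- tote: Blue open box, fixed to the bench, 130 (x) x 150 (y) x 60 mm high, walls and floor 5 mm thick; origin at the centre of its underside, on the bench.
- lever_balance (a point): Balance point (centre of mass in plan) of the dark cast-iron lever, half-way up its bar, at a yellow painted band 16 mm long; 22 mm above the lever's underside. The bar runs along this point's x, 14 mm wide (y), 16 mm high, 14 mm clear of the bench. Big boss axis 50 mm away towards -x, small eye axis 120 mm away towards +x; both stand on the bench, z up. 0.55 to 0.8 kg.
- lever_boss (a point): Centre of the underside of the lever's heavy round boss (42 mm diameter, 42 mm high).
- lever_eye (a point): Centre of the underside of the lever's small round eye (24 mm diameter, 32 mm high).
- fixture: Drilling fixture, fixed: steel plate 230 (x) x 75 (y) x 14 mm, origin at the centre of its underside, on the bench. Green round nest (cup, 62 mm outer, 48 mm inner diameter) 85 mm from the centre towards -x; green forked rest (36 x 50 mm, slot along x) 85 mm towards +x. Nest and rest are as far apart as the lever's boss and eye (170 mm).
- fixture_nest (a point): Centre of the nest's mouth, at its rim, 34 mm above the bench.
- fixture_rest (a point): Centre of the forked rest at the top of its fork, 34 mm above the bench.
- oil_bottle: Bystander: white plastic bottle with red cap, 52 mm diameter, 130 mm high; origin at the centre of its underside. Leave alone.
- wrench: Bystander: steel wrench 170 mm long lying on the bench along its x axis. Leave alone.
- set_block: Bystander: ground steel block 75 x 50 x 25 mm; origin at the centre of its underside. Leave alone.

How it is judged:
By the outcome, as a careful person would: the job done as asked, in the order asked, and still so for the second after the job is handed in, while the arm keeps its last pose, push and grip.
It also fails if it takes over 64 s, if anything falls off the work surface, if the arm or the gripper's body presses on something with over 40 N, if the wrist force passes 120 N, or if a joint passes its speed limit or range.

### The arm

A 6-joint arm with a two-finger parallel gripper is mounted at the origin on the work surface. World frame = base frame: x ahead of the robot, y to its left, z up, the work surface at z = 0. Lengths are in m, angles in degrees, forces in N, time in s.
With the tool pointing down it reaches from about 0.325 to 0.875 m from the base axis. Payload 4.4 kg.
Tool frame: the origin (TCP) lies midway between the tips of the shut fingers; the grasp point (between the pads) lies grip_depth behind it (grip_depth is the distance from the TCP to the grasp point, in m); z points along the fingers, x is the direction in which the jaws open and shut, and the axes are right-handed (so a half turn about z gives the same grasp; the last joint's range is limited). The gripper opens to 85 mm and grips with 20 to 120 N. Pads are 22 mm wide; open, the fingers measure 114 mm over their backs; the gripper's body (76 mm by 85 mm) begins 54 mm behind the grasp point. The pads swing forward as they close: fully open they stand 13 mm farther back than shut.
Start: joints at [65.804, 11.837, 88.321, -0, 79.842, -8.623], TCP at [0.154, 0.554, 0.231] pointing down, gripper open.
Joint ranges: [-156.59, 156.59], [-49.26, 127.26], [12.9, 141.05], [-63.56, 243.56], [4.71, 150.69], [-161.64, 161.64]. Speed limits (degrees/s): [159.86, 159.86, 180, 180, 180, 180].

### API

Orientations are given as [roll, pitch, yaw] about the fixed x, y, z axes, in that order (R = Rz(yaw) Ry(pitch) Rx(roll)).
In Python, from rig import sense, get_image, get_calibration, job_done, grip_depth gives the robot as it stands.
- The arm moves only by the tool servo_tool, never from a script. Its argument "series" is a list of rows, each an object with "slide": the shift along the tool's x, y, z in mm, a list of three; "angular": the turn, a rotation vector about the tool's x, y, z in rad, a list of three. In form: [{"slide": [x, y, z], "angular": [ax, ay, az]}, ...]. A call has 1 to 10 rows; each row shifts and turns the commanded pose from where the row before left it, along the tool's axes as they then stand; what a row does not reach is not made up. A row lasts 1/10 s, in which the tool goes at most 50 mm and 8.59 degrees, less where a joint would pass 70% of its speed; a pose out of reach is approached as far as the arm can. A call with a gripper value outside its range is refused whole. "fingers" is the finger opening in mm, from 0 to 85.4, set as the call begins (left out, the last holds). The fingers move at their own pace and stop on an object; the grip force is fixed at half the most. Time passes only in rows, so rows that do not move let the fingers close. It gives the time, the measured TCP pose, the force and the opening at its end, in the units of the state.
- sense(): the state, without advancing time (a new reading comes with each control period).
- get_image(name): name is "scene" or "top" or "wrist"; returns (picture, depth): 384x512x3 uint8, red, green, blue; 384x512 float32, m along the optical axis (not along the pixel's ray), 0 where there is no reading.
- get_calibration(name): a dict with "vertical_fov" (degrees; the focal length in pixels is half the picture's height over the tangent of half this angle, whatever the lens; pixels are square), "cx", "cy" (the principal point, pixels), "R" (3x3) and "t" (3): a world point X has camera coordinates R X + t. Camera axes: x right, y down, z forward; pixel columns grow to the right and rows downward; lengths in m; the calibration is good to about 2 mm. A picture is of the moment at which its call begins: read the wrist's pose just before it. get_calibration takes no time and is no camera call; for the wrist camera it gives the pose at the moment of the call.
- job_done(): hands the job in, once; it reports no verdict.
The state is a dict: "t": time; "joints": joint angles; "dq": joint speeds; "joint_efforts": joint torques, N m; "tcp_pos": TCP position; "tcp_rot": TCP orientation; "force": force on the tool from outside, world axes, zero at the start; "wrist_torque": the same for the moment, N m; "finger_gap": finger opening in m.
Only numpy, scipy, OpenCV 4.12 (cv2) and the standard library are available. Lean on these libraries where they do the work, as an engineer would, in place of code of your own. Each camera call takes 0.05 s, during which the arm holds its last target.

## Working session

There is one attempt and no reset: what is moved stays moved. The work goes in short steps, Python scripts to look and compute and a tool call to move; the robot and the scene stay as the last step left them, time stands still between calls to the robot, and variables do not carry over. Pictures are saved under pics/ and viewed, and the job is handed in when it is done.

Besides the shell and the picture viewer there is one more tool, called after "Call:" as name([rows], argument=value, ...), one row to a line, values as JSON. servo_tool: Moves the arm, as the interface text tells. Its arguments: {"type":"object","properties":{"series":{"type":"array"},"fingers":{"type":"number"}},"required":["series"]}

```bash
mkdir -p pics; ls
cat > h.py <<'E'
import numpy as np,cv2
from rig import sense,get_image,get_calibration,job_done,grip_depth
def snap(n,f):
    c=get_calibration(n); im,d=get_image(n)
    cv2.imwrite(f'pics/{f}.png',im[:,:,::-1]); np.savez(f'pics/{f}.npz',im=im,d=d,R=c['R'],t=c['t'],cx=c['cx'],cy=c['cy'],f=d.shape[0]/2/np.tan(np.radians(c['vertical_fov'])/2)); return im,d,c
def load(f): return np.load(f'pics/{f}.npz')
def ray(s,u,v):
    R=np.array(s['R']);t=np.array(s['t']);C=-R.T@t
    d=R.T@np.array([(u-s['cx'])/s['f'],(v-s['cy'])/s['f'],1]);return C,d
def atz(s,u,v,z):
    C,d=ray(s,u,v);return C+d*(z-C[2])/d[2]
def bydepth(s,u,v):
    C,d=ray(s,u,v);return C+d*s['d'][int(round(v)),int(round(u))]
def cloud(s):
    R=np.array(s['R']);t=np.array(s['t']);v,u=np.mgrid[:384,:512];d=s['d']
    P=np.stack([(u-s['cx'])/s['f']*d,(v-s['cy'])/s['f']*d,d],-1)
    return (P-t)@R
def crop(f,x0,y0,x1,y1,k,o):
    im=cv2.imread(f'pics/{f}.png')[y0:y1,x0:x1];cv2.imwrite(f'pics/{o}.png',cv2.resize(im,None,fx=k,fy=k,interpolation=cv2.INTER_CUBIC))
E
python3 - <<'E'
from h import *
print(sense(),grip_depth)
for n in('top','scene'):
    im,d,c=snap(n,n+'0');print(c)
E
```

```text
pics
{'t': 0.0, 'joints': array([ 6.58031214e+01,  1.18855787e+01,  8.84066103e+01, -1.81645626e-03,
        7.98409709e+01, -8.62192566e+00]), 'dq': array([-0.02066273,  0.07060355,  0.08110628, -0.09340425,  0.11348193,
        0.08416639]), 'joint_efforts': array([-1.65419227e-03, -3.83042943e+01, -2.91592205e+01, -2.60007428e-04,
        1.06863939e-02, -2.78643434e-06]), 'tcp_pos': array([0.15407762, 0.55317302, 0.23009759]), 'tcp_rot': array([-1.79981805e+02,  1.31923008e-01,  7.44253904e+01]), 'force': array([-0.25399252,  0.02690777,  0.00386647]), 'wrist_torque': array([0.02434444, 0.05300961, 0.04189416]), 'finger_gap': 0.08536185159508793} 0.0187
{'vertical_fov': 52.56766001525252, 'cx': 256.9054224679933, 'cy': 194.36083895168758, 'R': array([[ 2.84251635e-03, -9.99995785e-01, -5.91958890e-04],
       [-9.96896360e-01, -2.78713312e-03, -7.86757842e-02],
       [ 7.86738027e-02,  8.13758866e-04, -9.96900081e-01]]), 't': array([-0.04313599,  0.57280039,  0.92505274])}
{'vertical_fov': 55.436689996376536, 'cx': 258.2594307367926, 'cy': 192.1947716215983, 'R': array([[-0.12065747,  0.99261626, -0.01243964],
       [ 0.79949051,  0.08973874, -0.59393761],
       [-0.58843581, -0.08160839, -0.80441493]]), 't': array([ 0.08959584, -0.42589297,  1.49672419])}
```

View pics/top0.png

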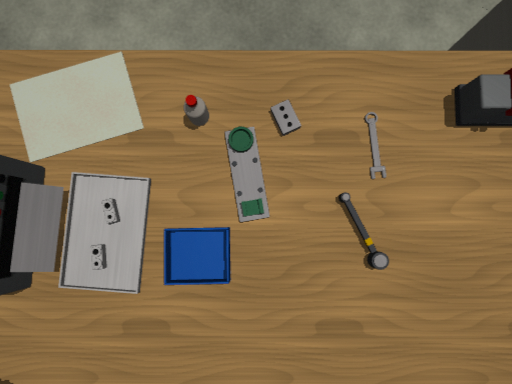

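View pics/scene0.png

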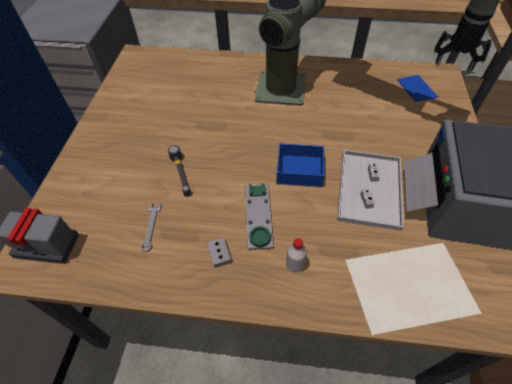

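Run:
```python
from h import *
crop('top0',50,160,240,300,4,'c1')
crop('top0',215,110,285,230,5,'c2')
crop('top0',320,180,400,280,6,'c3')
```

```text
(no output)
```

View pics/c1.png

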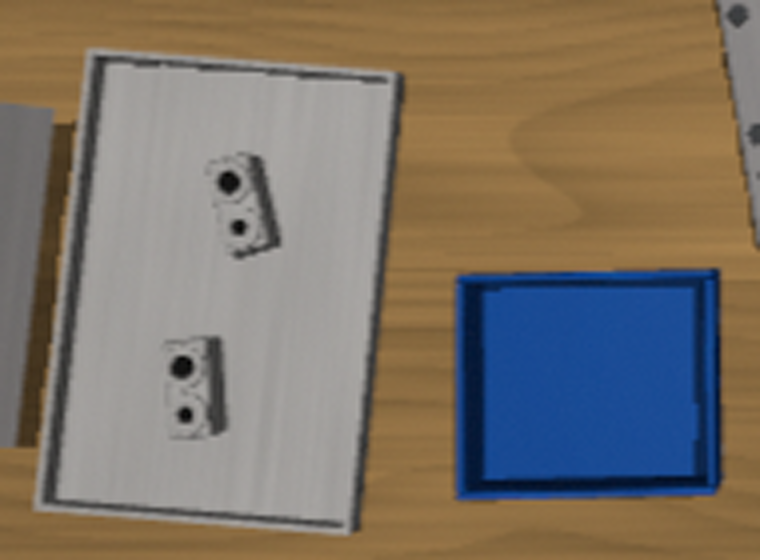

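View pics/c2.png

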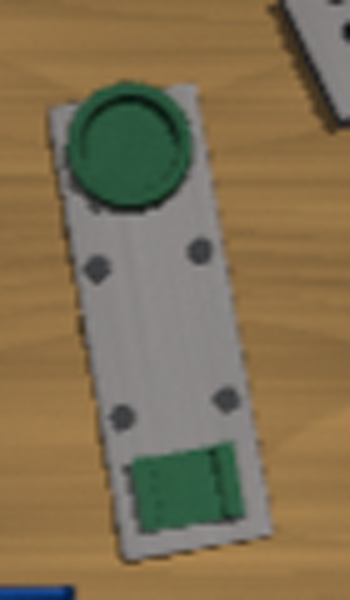

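View pics/c3.png

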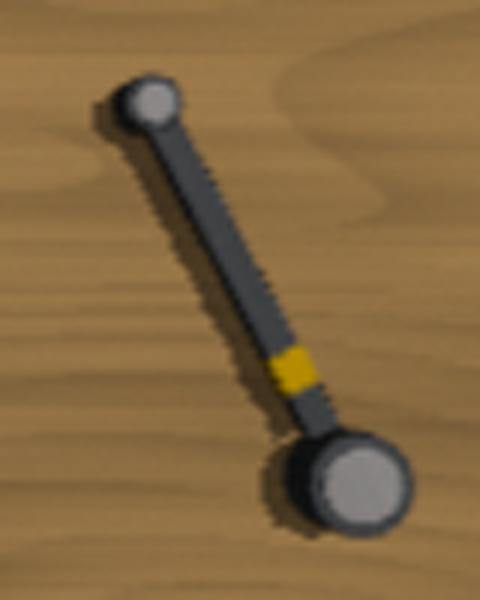

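Run:
```python
from h import *
s=load('top0');P=cloud(s)
def c1(x,y):return 50+x/4-.375,160+y/4-.375
def c2(x,y):return 215+x/5-.4,110+y/5-.4
def c3(x,y):return 320+x/6-.4,180+y/6-.4
def pr(n,p,z):
    print(n,np.round(p,1),'atz',np.round(atz(s,*p,z),4),'dep',np.round(bydepth(s,*p),4))
pr('A big',c1(229,182),.036);pr('A sm',c1(239,227),.036)
pr('B big',c1(182,366),.036);pr('B sm',c1(186,415),.036)
for q in[(228,205),(183,390)]:pr('mid',c1(*q),.036)
for q in[(92,52),(402,74),(355,530),(38,508)]:pr('tray',c1(*q),.022)
for q in[(458,276),(718,270),(718,490),(458,496)]:pr('tote',c1(*q),.06)
pr('tote floor',c1(580,380),.005)
pr('nest',c2(130,145),.034)
pr('rest',c2(188,487),.034)
pr('eye',c3(155,102),.032);pr('boss',c3(362,485),.042);pr('band',c3(295,370),.030)
for n,m in(('A',(98,195,126,228)),('B',(86,240,112,275))):
    x0,y0,x1,y1=m;Q=P[y0:y1,x0:x1].reshape(-1,3);Q=Q[(Q[:,2]>.026)&(Q[:,2]<.05)]
    r=cv2.minAreaRect((Q[:,:2]*1000).astype(np.float32));print(n,len(Q),r,Q[:,2].max(),np.percentile(Q[:,2],[10,50,90]))
    # robust
    c=Q[:,:2].mean(0);w,v=np.linalg.eigh(np.cov(Q[:,:2].T));print(c,np.degrees(np.arctan2(v[1,1],v[0,1])),np.sqrt(w*12))
```

```text
A big [106.9 205.1] atz [0.545  0.3182 0.036 ] dep [0.5449 0.3181 0.0362]
A sm [109.4 216.4] atz [0.518  0.3113 0.036 ] dep [0.518  0.3114 0.0359]
B big [ 95.1 251.1] atz [0.4355 0.3425 0.036 ] dep [0.4355 0.3423 0.0364]
B sm [ 96.1 263.4] atz [0.4067 0.3391 0.036 ] dep [0.4067 0.339  0.0362]
mid [106.6 210.9] atz [0.5312 0.3183 0.036 ] dep [0.5314 0.3212 0.0285]
mid [ 95.4 257.1] atz [0.4214 0.3414 0.036 ] dep [0.4212 0.3422 0.034 ]
tray [ 72.6 172.6] atz [0.6251 0.4102 0.022 ] dep [0.6251 0.41   0.0224]
tray [150.1 178.1] atz [0.6121 0.2199 0.022 ] dep [0.6146 0.2257 0.001 ]
tray [138.4 292.1] atz [0.3376 0.2413 0.022 ] dep [0.3357 0.2447 0.0109]
tray [ 59.1 286.6] atz [0.35   0.4315 0.022 ] dep [0.35   0.4316 0.0218]
tote [164.1 228.6] atz [0.4894 0.1739 0.06  ] dep [0.4894 0.1744 0.0579]
tote [229.1 227.1] atz [0.4934 0.0228 0.06  ] dep [0.493  0.0268 0.0046]
tote [229.1 282.1] atz [0.3673 0.0218 0.06  ] dep [ 0.3584  0.0261 -0.0016]
tote [164.1 283.6] atz [0.3635 0.1712 0.06  ] dep [0.3635 0.1712 0.0602]
tote floor [194.6 254.6] atz [0.4256 0.1108 0.005 ] dep [0.4257 0.1107 0.00
[... 165 characters left out ...]
0225]
eye [345.4 196.6] atz [ 0.5674 -0.255   0.032 ] dep [ 0.5673 -0.2548  0.0331]
boss [379.9 260.4] atz [ 0.4161 -0.3317  0.042 ] dep [ 0.4161 -0.3316  0.0426]
band [368.8 241.3] atz [ 0.4604 -0.3098  0.03  ] dep [ 0.4604 -0.3095  0.0309]
A 272 ((532.2920532226562, 315.2374572753906), (58.268070220947266, 25.89207649230957), 13.98503589630127) 0.04204569334462768 [0.02927404 0.03447297 0.03733146]
[0.53181631 0.31389761] -166.2752933743816 [0.02602419 0.05762796]
B 282 ((421.78570556640625, 341.2055358886719), (57.74859619140625, 26.458179473876953), 5.82632303237915) 0.04059503449363181 [0.02989678 0.03412035 0.03734093]
[0.42199069 0.34001016] -174.04515692507917 [0.02627008 0.05726164]
```

```bash
cat >> h.py <<'E'
def go(x,y,z,yaw,cmd=None):
    s=sense();p=s['tcp_pos'] if cmd is None else np.array(cmd[:3]);y0=s['tcp_rot'][2] if cmd is None else cmd[3]
    dy=(yaw-y0+180)%360-180
    a=np.radians(yaw);d=np.array([x,y,z])-p
    X=np.array([np.cos(a),np.sin(a)]);Y=np.array([np.sin(a),-np.cos(a)])
    print('turn rad',round(-np.radians(dy),4),'n',abs(dy)/8.59,'slide mm',np.round(1000*np.array([d[:2]@X,d[:2]@Y,-d[2]]),1),'len',np.linalg.norm(d)*1000)
E
python3 - <<'E'
from h import *
go(.4215,.3405,.20,96,(.154,.554,.231,74.43))
s=load('top0');P=cloud(s)
for v in(200,230,260):
  for u in range(20,80,5):print(np.round(P[v,u],3),end=' ')
  print()
E
```

```text
turn rad -0.3765 n 2.511059371362048 slide mm [-240.3  243.7   31. ] len 343.6560780780692
[0.553 0.492 0.094] [0.553 0.484 0.088] [0.554 0.474 0.086] [0.554 0.468 0.076] [0.555 0.459 0.072] [0.555 0.45  0.067] [0.555 0.443 0.059] [0.556 0.433 0.055] [0.556 0.426 0.047] [ 0.559  0.437 -0.   ] [0.558 0.415 0.02 ] [0.559 0.411 0.003] 
[0.486 0.488 0.094] [0.486 0.483 0.084] [0.486 0.473 0.082] [0.486 0.465 0.077] [0.486 0.458 0.068] [0.485 0.451 0.061] [0.485 0.442 0.055] [0.485 0.432 0.051] [0.485 0.446 0.   ] [0.485 0.423 0.023] [0.485 0.418 0.007] [0.485 0.409 0.001] 
[0.419 0.489 0.087] [0.418 0.48  0.084] [0.418 0.474 0.075] [0.417 0.464 0.071] [0.417 0.457 0.064] [0.416 0.449 0.058] [0.416 0.442 0.049] [ 0.411  0.457 -0.003] [ 0.411  0.444 -0.002] [0.412 0.427 0.008] [0.412 0.416 0.004] [0.411 0.406 0.001]
```

Call:
servo_tool([
  {"slide":[0,0,0],"angular":[0,0,-0.126]},
  {"slide":[0,0,0],"angular":[0,0,-0.126]},
  {"slide":[0,0,0],"angular":[0,0,-0.1245]},
  {"slide":[-34.3,34.8,0],"angular":[0,0,0]},
  {"slide":[-34.3,34.8,0],"angular":[0,0,0]},
  {"slide":[-34.3,34.8,6],"angular":[0,0,0]},
  {"slide":[-34.3,34.8,6],"angular":[0,0,0]},
  {"slide":[-34.3,34.8,6],"angular":[0,0,0]},
  {"slide":[-34.3,34.8,6],"angular":[0,0,0]},
  {"slide":[-34.5,34.9,7],"angular":[0,0,0]},
], fingers=60)

```text
t: 1.1
tcp_pos: [0.4229, 0.3388, 0.1998]
tcp_rot: [-180.0, -0.0, 96.0]
force: [0.3, 0.7, 0.4]
finger_gap: 0.0601
```

Run:
```python
from h import *
im,d,c=snap('wrist','w1');s=sense();print(s['t'],s['tcp_pos'],s['tcp_rot'],s['joints'].round(1),s['dq'].round(1));print(c)
```

```text
1.15 [0.42855403 0.33343066 0.19860634] [179.82793148   0.3332457   95.66420376] [ 29.    9.7  94.9  -0.4  75.4 -66.6] [ 4.4 -1.   1.   3.1  2.6  9.1]
{'vertical_fov': 65.96539842727483, 'cx': 253.08366871331572, 'cy': 193.32835556256748, 'R': array([[-1.03715407e-01,  9.94606972e-01, -2.92902798e-04],
       [ 9.53827232e-01,  9.95464388e-02,  2.83379811e-01],
       [ 2.81880694e-01,  2.91114737e-02, -9.59007715e-01]]), 't': array([-0.29421709, -0.46538754,  0.21990121])}
```

View pics/w1.png

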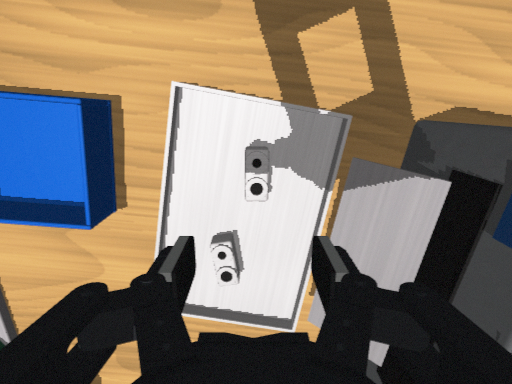

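Run:
```python
from h import *
s=load('w1');P=cloud(s)
for q in[(257,162.5),(256.5,188.5),(221,255),(226.5,276.5)]:print(q,np.round(atz(s,*q,.036),4),bydepth(s,*q).round(4))
for n,m in(('B',(235,135,280,210)),('A',(205,225,250,295))):
    x0,y0,x1,y1=m;Q=P[y0:y1,x0:x1].reshape(-1,3);Q=Q[(Q[:,2]>.026)&(Q[:,2]<.05)]
    print(n,len(Q),cv2.minAreaRect((Q[:,:2]*1000).astype(np.float32)))
print(sense()['tcp_pos'])
go(.4215,.3405,.10,95.8,(.4215,.3405,.2,96))
```

```text
(257, 162.5) [0.4076 0.3425 0.036 ] [0.4076 0.3425 0.0358]
(256.5, 188.5) [0.4358 0.345  0.036 ] [0.4354 0.3449 0.0374]
(221, 255) [0.5191 0.3128 0.036 ] [0.5188 0.3128 0.0365]
(226.5, 276.5) [0.5465 0.3213 0.036 ] [0.5461 0.3213 0.0366]
B 1239 ((422.4275817871094, 343.8329772949219), (56.90991973876953, 25.524465560913086), 5.350272178649902)
A 996 ((532.465087890625, 317.6615905761719), (57.88389587402344, 25.942859649658203), 15.027534484863281)
[0.42855403 0.33343066 0.19860634]
turn rad 0.0035 n 0.023282887077996348 slide mm [  0.   0. 100.] len 100.0
```

Call:
servo_tool([
  {"slide":[1,0,10],"angular":[0,0,0]},
  {"slide":[0,0,25],"angular":[0,0,0]},
  {"slide":[0,0,40],"angular":[0,0,0]},
  {"slide":[0,0,30],"angular":[0,0,0]},
  {"slide":[0,0,20],"angular":[0,0,0]},
  {"slide":[0,0,5],"angular":[0,0,0]},
  {"slide":[0,0,0],"angular":[0,0,0]},
  {"slide":[0,0,0],"angular":[0,0,0]},
])

```text
t: 1.95
tcp_pos: [0.4221, 0.3424, 0.0713]
tcp_rot: [179.9, -0.1, 96.1]
force: [0.1, -0.0, 0.2]
finger_gap: 0.0599
```

Run:
```python
from h import *
im,d,c=snap('wrist','w2');s=sense();print(s['t'],s['tcp_pos'],s['tcp_rot'])
s=load('w2');P=cloud(s);Q=P.reshape(-1,3);Q=Q[(Q[:,2]>.026)&(Q[:,2]<.05)&(abs(Q[:,0]-.422)<.04)&(abs(Q[:,1]-.341)<.035)];print(len(Q),cv2.minAreaRect((Q[:,:2]*1000).astype(np.float32)))
```

```text
2.0 [0.42255616 0.34244229 0.07180516] [ 1.79846435e+02 -7.47776272e-02  9.60374201e+01]
3191 ((422.4046936035156, 343.6507873535156), (57.587921142578125, 25.808847427368164), 5.0821967124938965)
```

View pics/w2.png

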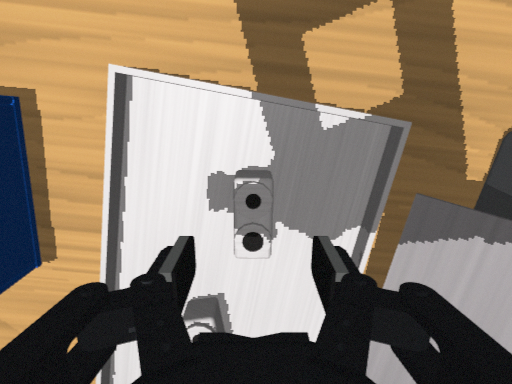

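Call:
servo_tool([
  {"slide":[0,0,15],"angular":[0,0,0.012]},
  {"slide":[0,0,20],"angular":[0,0,0]},
  {"slide":[0,0,15],"angular":[0,0,0]},
  {"slide":[0,0,8],"angular":[0,0,0]},
  {"slide":[0,0,2],"angular":[0,0,0]},
  {"slide":[0,0,0],"angular":[0,0,0]},
])

```text
t: 2.6
tcp_pos: [0.4218, 0.3413, 0.01]
tcp_rot: [-180.0, 0.0, 95.3]
force: [-0.4, 0.1, 0.0]
finger_gap: 0.0597
```

Call:
servo_tool([
  {"slide":[0,0,0],"angular":[0,0,0]},
  {"slide":[0,0,0],"angular":[0,0,0]},
  {"slide":[0,0,0],"angular":[0,0,0]},
  {"slide":[0,0,0],"angular":[0,0,0]},
  {"slide":[0,0,0],"angular":[0,0,0]},
  {"slide":[0,0,0],"angular":[0,0,0]},
], fingers=15)

```text
t: 3.2
tcp_pos: [0.4227, 0.3419, 0.0113]
tcp_rot: [179.9, -0.0, 95.3]
force: [-0.2, -0.1, 6.3]
finger_gap: 0.0245
```

Call:
servo_tool([
  {"slide":[0,0,-10],"angular":[0,0,0]},
  {"slide":[0,0,-25],"angular":[0,0,0]},
  {"slide":[0,0,-30],"angular":[0,0,0]},
  {"slide":[0,0,-25],"angular":[0,0,0.035]},
  {"slide":[0,0,-10],"angular":[0,0,0.035]},
  {"slide":[0,0,0],"angular":[0,0,0]},
])

```text
t: 3.8
tcp_pos: [0.4228, 0.342, 0.1124]
tcp_rot: [179.8, -0.1, 91.3]
force: [-0.5, 0.1, -0.7]
finger_gap: 0.0248
```

Run:
```python
from h import *
go(.428,.125,.1113,91.3);go(.428,.125,.1113,91.3);print(sense()['force'],sense()['finger_gap'])
```

```text
turn rad 0.0002 n 0.0014124025059189342 slide mm [-217.1    0.3    1.1] len 217.07013946870606
turn rad 0.0002 n 0.0014124025059189342 slide mm [-217.1    0.3    1.1] len 217.07013946870606
[-0.52889976  0.13577632 -0.67089895] 0.02479852707349847
```

Call:
servo_tool([
  {"slide":[-15,0,0],"angular":[0,0,0]},
  {"slide":[-35,0,0],"angular":[0,0,0]},
  {"slide":[-40,0,0],"angular":[0,0,0]},
  {"slide":[-40,0,0],"angular":[0,0,0]},
  {"slide":[-40,0,0],"angular":[0,0,0]},
  {"slide":[-30,0,0],"angular":[0,0,0]},
  {"slide":[-14,0,0],"angular":[0,0,0]},
  {"slide":[-3,0,0],"angular":[0,0,0]},
  {"slide":[0,0,0],"angular":[0,0,0]},
  {"slide":[0,0,0],"angular":[0,0,0]},
])

```text
t: 4.8
tcp_pos: [0.426, 0.1248, 0.1097]
tcp_rot: [-179.9, -0.0, 91.3]
force: [0.7, -0.2, -1.9]
finger_gap: 0.0249
```

Run:
```python
from h import *
im,d,c=snap('wrist','w3');im,d,c=snap('top','top3');crop('top3',120,180,280,320,4,'c4')
go(.428,.125,.015,91.3)
```

```text
turn rad 0.0015 n 0.009943711062727928 slide mm [-0.2  1.6 95. ] len 95.02345031293468
```

View pics/w3.png

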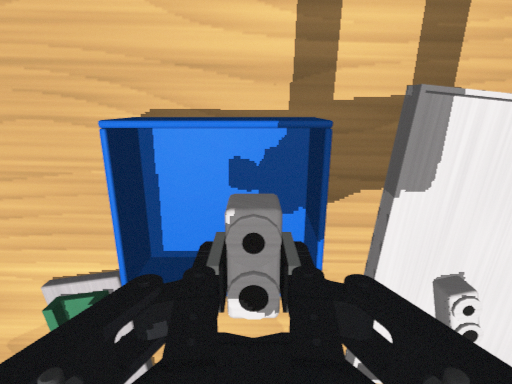

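View pics/c4.png

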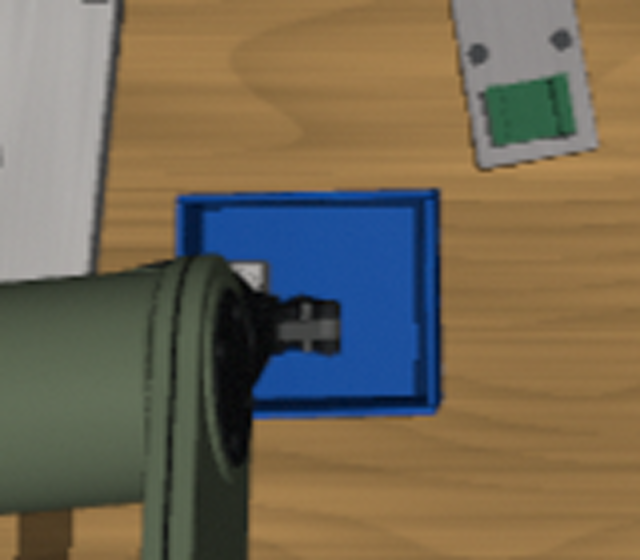

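Call:
servo_tool([
  {"slide":[0,0,15],"angular":[0,0,0]},
  {"slide":[0,0,25],"angular":[0,0,0]},
  {"slide":[0,0,25],"angular":[0,0,0]},
  {"slide":[0,0,18],"angular":[0,0,0]},
  {"slide":[0,0,8],"angular":[0,0,0]},
  {"slide":[0,0,3],"angular":[0,0,0]},
  {"slide":[0,0,0],"angular":[0,0,0]},
  {"slide":[0,0,0],"angular":[0,0,0]},
])

```text
t: 5.7
tcp_pos: [0.4277, 0.1247, 0.0172]
tcp_rot: [179.9, -0.0, 91.3]
force: [-0.4, 0.5, -1.3]
finger_gap: 0.0246
```

Call:
servo_tool([
  {"slide":[0,0,0],"angular":[0,0,0]},
  {"slide":[0,0,0],"angular":[0,0,0]},
  {"slide":[0,0,0],"angular":[0,0,0]},
], fingers=38)

```text
t: 6.0
tcp_pos: [0.4273, 0.1245, 0.0169]
tcp_rot: [179.9, -0.0, 91.3]
force: [-0.5, 0.5, 0.5]
finger_gap: 0.0379
```

Call:
servo_tool([
  {"slide":[0,0,-10],"angular":[0,0,0]},
  {"slide":[0,0,-25],"angular":[0,0,0]},
  {"slide":[0,0,-35],"angular":[0,0,0]},
  {"slide":[0,0,-30],"angular":[0,0,-0.115]},
  {"slide":[0,0,-10],"angular":[0,0,-0.115]},
  {"slide":[0,0,0],"angular":[0,0,0]},
])

```text
t: 6.6
tcp_pos: [0.4289, 0.1246, 0.1293]
tcp_rot: [179.6, 0.1, 104.5]
force: [-0.7, 0.2, 0.5]
finger_gap: 0.038
```

Run:
```python
from h import *
s=sense();print(s['tcp_pos'],s['tcp_rot']);go(.532,.3165,.09,104.5)
```

```text
[0.42887546 0.12462453 0.12933157] [1.79636189e+02 6.10172099e-02 1.04466675e+02]
turn rad -0.0006 n 0.003879471054391519 slide mm [159.9 147.9  39.3] len 221.35455402767508
```

Call:
servo_tool([
  {"slide":[12,11,0],"angular":[0,0,0]},
  {"slide":[25,23,0],"angular":[0,0,0]},
  {"slide":[30,28,0],"angular":[0,0,0]},
  {"slide":[30,28,0],"angular":[0,0,0]},
  {"slide":[30,28,12],"angular":[0,0,0]},
  {"slide":[20,18,15],"angular":[0,0,0]},
  {"slide":[10,9,10],"angular":[0,0,0]},
  {"slide":[3,3,2],"angular":[0,0,0]},
  {"slide":[0,0,0],"angular":[0,0,0]},
  {"slide":[0,0,0],"angular":[0,0,0]},
], fingers=60)

```text
t: 7.6
tcp_pos: [0.5296, 0.3156, 0.0872]
tcp_rot: [-180.0, 0.0, 104.4]
force: [0.3, 0.5, 0.2]
finger_gap: 0.0596
```

Run:
```python
from h import *
im,d,c=snap('wrist','w4')
s=sense();print(s['tcp_pos'],s['tcp_rot'])
s=load('w4');P=cloud(s);Q=P.reshape(-1,3);Q=Q[(Q[:,2]>.026)&(Q[:,2]<.05)&(abs(Q[:,0]-.532)<.04)&(abs(Q[:,1]-.3165)<.035)];r=cv2.minAreaRect((Q[:,:2]*1000).astype(np.float32));print(len(Q),r)
go(.532,.3165,.011,104.5)
```

```text
[0.52985783 0.31557906 0.08770587] [1.79998258e+02 1.36971513e-02 1.04403278e+02]
2750 ((532.8975830078125, 317.61669921875), (57.950035095214844, 26.009029388427734), 15.001452445983887)
turn rad -0.0017 n 0.011259891956367353 slide mm [ 0.4  2.3 76.7] len 76.74130595510937
```

View pics/w4.png

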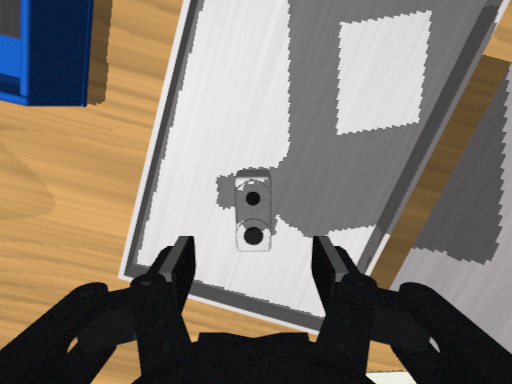

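Link A is centred between the fingers (253,217). Descending.

Call:
servo_tool([
  {"slide":[0,2,15],"angular":[0,0,-0.005]},
  {"slide":[0,0,22],"angular":[0,0,0]},
  {"slide":[0,0,20],"angular":[0,0,0]},
  {"slide":[0,0,13],"angular":[0,0,0]},
  {"slide":[0,0,5],"angular":[0,0,0]},
  {"slide":[0,0,1],"angular":[0,0,0]},
  {"slide":[0,0,0],"angular":[0,0,0]},
  {"slide":[0,0,0],"angular":[0,0,0]},
])

```text
t: 8.45
tcp_pos: [0.5329, 0.3172, 0.0125]
tcp_rot: [179.9, -0.0, 104.8]
force: [0.7, -0.1, 0.2]
finger_gap: 0.0605
```

Call:
servo_tool([
  {"slide":[0,0,0],"angular":[0,0,0]},
  {"slide":[0,0,0],"angular":[0,0,0]},
  {"slide":[0,0,0],"angular":[0,0,0]},
  {"slide":[0,0,0],"angular":[0,0,0]},
  {"slide":[0,0,0],"angular":[0,0,0]},
  {"slide":[0,0,0],"angular":[0,0,0]},
], fingers=15)

```text
t: 9.05
tcp_pos: [0.5327, 0.3172, 0.0121]
tcp_rot: [179.9, -0.0, 104.8]
force: [-0.2, 0.4, 5.3]
finger_gap: 0.0244
```

Call:
servo_tool([
  {"slide":[0,0,-10],"angular":[0,0,0]},
  {"slide":[0,0,-25],"angular":[0,0,0]},
  {"slide":[0,0,-30],"angular":[0,0,0]},
  {"slide":[0,0,-25],"angular":[0,0,0.115]},
  {"slide":[0,0,-15],"angular":[0,0,0.115]},
  {"slide":[0,0,0],"angular":[0,0,0]},
  {"slide":[0,0,0],"angular":[0,0,0]},
])

```text
t: 9.75
tcp_pos: [0.5313, 0.3166, 0.1157]
tcp_rot: [-179.9, 0.0, 91.7]
force: [-0.6, -0.1, -1.6]
finger_gap: 0.0245
```

Run:
```python
from h import *
s=sense();print(s['tcp_pos'],s['tcp_rot']);go(.428,.068,.115,91.3)
```

```text
[0.53129503 0.31657513 0.1157011 ] [-1.79939610e+02  2.45248231e-02  9.17225815e+01]
turn rad 0.0074 n 0.04919458588089818 slide mm [-246.2 -108.9    0.7] len 269.18386342891574
```

Call:
servo_tool([
  {"slide":[-14,-6,0],"angular":[0,0,0.007]},
  {"slide":[-30,-13,0],"angular":[0,0,0]},
  {"slide":[-38,-17,0],"angular":[0,0,0]},
  {"slide":[-38,-17,0],"angular":[0,0,0]},
  {"slide":[-38,-17,0],"angular":[0,0,0]},
  {"slide":[-38,-17,0],"angular":[0,0,0]},
  {"slide":[-30,-13,0],"angular":[0,0,0]},
  {"slide":[-16,-7,0],"angular":[0,0,0]},
  {"slide":[-4,-2,0],"angular":[0,0,0]},
  {"slide":[0,0,0],"angular":[0,0,0]},
])

```text
t: 10.75
tcp_pos: [0.4271, 0.0684, 0.1152]
tcp_rot: [-179.9, -0.0, 91.2]
force: [-0.4, 0.3, 0.4]
finger_gap: 0.025
```

Call:
servo_tool([
  {"slide":[0,0,0],"angular":[0,0,0]},
  {"slide":[0,0,0],"angular":[0,0,0]},
])

```text
t: 10.95
tcp_pos: [0.4284, 0.0694, 0.1161]
tcp_rot: [-180.0, -0.0, 91.3]
force: [-0.1, 0.1, -0.2]
finger_gap: 0.0249
```

Run:
```python
from h import *
im,d,c=snap('wrist','w5')
s=sense();print(s['tcp_pos'],s['tcp_rot']);go(.428,.068,.0165,91.3)
```

```text
[0.4284221  0.06941809 0.11616268] [-1.79995269e+02 -1.38777971e-02  9.12825759e+01]
turn rad -0.0003 n 0.002028418111552565 slide mm [-1.4 -0.5 99.7] len 99.67366587031054
```

View pics/w5.png

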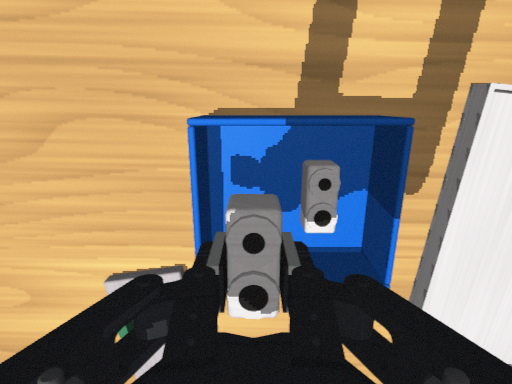

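Call:
servo_tool([
  {"slide":[0,0,15],"angular":[0,0,0]},
  {"slide":[0,0,25],"angular":[0,0,0]},
  {"slide":[0,0,27],"angular":[0,0,0]},
  {"slide":[0,0,19],"angular":[0,0,0]},
  {"slide":[0,0,9],"angular":[0,0,0]},
  {"slide":[0,0,3],"angular":[0,0,0]},
  {"slide":[0,0,0],"angular":[0,0,0]},
  {"slide":[0,0,0],"angular":[0,0,0]},
])

```text
t: 11.8
tcp_pos: [0.4293, 0.0687, 0.0192]
tcp_rot: [179.9, 0.0, 91.2]
force: [0.2, -0.1, -1.8]
finger_gap: 0.0245
```

Call:
servo_tool([
  {"slide":[0,0,0],"angular":[0,0,0]},
  {"slide":[0,0,0],"angular":[0,0,0]},
  {"slide":[0,0,0],"angular":[0,0,0]},
], fingers=37)

```text
t: 12.1
tcp_pos: [0.4287, 0.0686, 0.0189]
tcp_rot: [179.9, 0.0, 91.2]
force: [-0.7, -0.4, 0.3]
finger_gap: 0.0367
```

Call:
servo_tool([
  {"slide":[0,0,-10],"angular":[0,0,0]},
  {"slide":[0,0,-25],"angular":[0,0,0]},
  {"slide":[0,0,-35],"angular":[0,0,0]},
  {"slide":[0,0,-40],"angular":[0,0,0]},
  {"slide":[0,0,-40],"angular":[0,0,0]},
  {"slide":[0,0,-25],"angular":[0,0,0]},
  {"slide":[0,0,-10],"angular":[0,0,0]},
  {"slide":[0,0,0],"angular":[0,0,0]},
])

```text
t: 12.9
tcp_pos: [0.4292, 0.0686, 0.2051]
tcp_rot: [179.8, 0.0, 91.2]
force: [0.2, 0.9, -0.9]
finger_gap: 0.0369
```

Run:
```python
from h import *
im,d,c=snap('wrist','w6')
s=sense();print(s['tcp_pos'],s['tcp_rot'],s['joints'].round(1));go(.4605,-.309,.16,-63.1)
```

```text
[0.42793227 0.06859554 0.20323123] [1.79981343e+02 7.31707777e-04 9.11837130e+01] [ -2.4  -4.4 109.    0.   75.4 -93.5]
turn rad 2.6928 n 17.9608513402102 slide mm [351.5 141.8  43.2] len 381.45508954116855
```

View pics/w6.png

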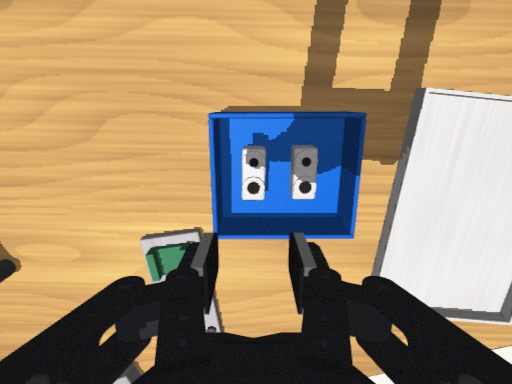

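Call:
servo_tool([
  {"slide":[0,0,0],"angular":[0,0,0.06]},
  {"slide":[0,0,0],"angular":[0,0,0.12]},
  {"slide":[0,0,0],"angular":[0,0,0.148]},
  {"slide":[0,0,0],"angular":[0,0,0.148]},
  {"slide":[0,0,0],"angular":[0,0,0.148]},
  {"slide":[0,0,0],"angular":[0,0,0.148]},
  {"slide":[0,0,0],"angular":[0,0,0.148]},
  {"slide":[0,0,0],"angular":[0,0,0.148]},
  {"slide":[0,0,0],"angular":[0,0,0.148]},
  {"slide":[0,0,0],"angular":[0,0,0.148]},
])

```text
t: 13.95
tcp_pos: [0.4263, 0.0686, 0.2005]
tcp_rot: [-179.9, 0.3, 12.7]
force: [-0.7, 0.1, 0.0]
finger_gap: 0.0368
```

Call:
servo_tool([
  {"slide":[0,0,0],"angular":[0,0,0.148]},
  {"slide":[0,0,0],"angular":[0,0,0.148]},
  {"slide":[0,0,0],"angular":[0,0,0.148]},
  {"slide":[0,0,0],"angular":[0,0,0.148]},
  {"slide":[0,0,0],"angular":[0,0,0.148]},
  {"slide":[0,0,0],"angular":[0,0,0.148]},
  {"slide":[0,0,0],"angular":[0,0,0.148]},
  {"slide":[0,0,0],"angular":[0,0,0.148]},
  {"slide":[0,0,0],"angular":[0,0,0.1]},
  {"slide":[0,0,0],"angular":[0,0,0.045]},
])

```text
t: 14.95
tcp_pos: [0.4262, 0.0686, 0.2005]
tcp_rot: [179.7, 0.2, -63.3]
force: [0.6, 0.1, -0.1]
finger_gap: 0.0365
```

Run:
```python
from h import *
s=sense();print(s['tcp_pos'],s['tcp_rot'],s['joints'].round(1));go(.4605,-.309,.16,-63.1)
```

```text
[0.42624725 0.06863659 0.20051242] [ 1.79717344e+02  1.56429716e-01 -6.32743634e+01] [ -2.4  -4.2 109.2  -0.   75.4  60.9]
turn rad -0.003 n 0.020298414394473288 slide mm [352.3 140.3  40.5] len 381.34486232397757
```

Call:
servo_tool([
  {"slide":[15,6,0],"angular":[0,0,0]},
  {"slide":[32,12.5,0],"angular":[0,0,0]},
  {"slide":[44,17.5,0],"angular":[0,0,0]},
  {"slide":[44,17.5,0],"angular":[0,0,0]},
  {"slide":[44,17.5,0],"angular":[0,0,0]},
  {"slide":[44,17.5,8],"angular":[0,0,0]},
  {"slide":[44,17.5,10],"angular":[0,0,0]},
  {"slide":[44,17.5,10],"angular":[0,0,0]},
  {"slide":[26,11,8],"angular":[0,0,0]},
  {"slide":[15,6,4],"angular":[0,0,0]},
], fingers=60)

```text
t: 15.95
tcp_pos: [0.46, -0.3099, 0.1595]
tcp_rot: [179.9, 0.3, -63.3]
force: [0.7, 0.4, -0.4]
finger_gap: 0.0603
```

Call:
servo_tool([
  {"slide":[0,0,0],"angular":[0,0,0]},
  {"slide":[0,0,0],"angular":[0,0,0]},
  {"slide":[0,0,0],"angular":[0,0,0]},
])

```text
t: 16.25
tcp_pos: [0.462, -0.3071, 0.1632]
tcp_rot: [-180.0, 0.1, -63.0]
force: [0.2, -0.9, 0.0]
finger_gap: 0.0601
```

Run:
```python
from h import *
im,d,c=snap('wrist','w7')
s=sense();print(s['tcp_pos'],s['tcp_rot'],s['joints'].round(1))
```

```text
[ 0.46226137 -0.30723812  0.16355502] [-1.79984584e+02  1.26577363e-02 -6.30004400e+01] [-42.6  13.2  95.1   0.   71.7  20.4]
```

View pics/w7.png

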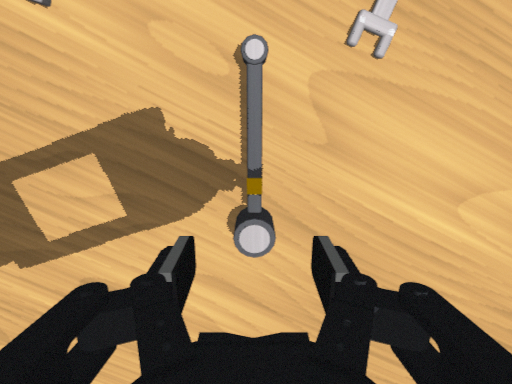

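Run:
```python
from h import *
s=load('w7')
e=atz(s,254.5,49,.032);b=atz(s,254.7,238,.042);m=atz(s,254.2,186,.030)
print(e,b,m,np.degrees(np.arctan2(*(e-b)[1::-1])),np.linalg.norm((e-b)[:2]),b+(e-b)*50/170)
go(.461,-.309,.06,-63.1)
```

```text
[ 0.5680605  -0.25329952  0.032     ] [ 0.41714871 -0.33041608  0.042     ] [ 0.46078877 -0.30767615  0.03      ] 27.067222138090017 0.16947369997194936 [ 0.46153453 -0.30773474  0.03905882]
turn rad 0.0017 n 0.011590220269028458 slide mm [  1.    1.9 103.6] len 103.57768866139267
```

Call:
servo_tool([
  {"slide":[0,1.5,15],"angular":[0,0,0]},
  {"slide":[0,0,30],"angular":[0,0,0]},
  {"slide":[0,0,30],"angular":[0,0,0]},
  {"slide":[0,0,18],"angular":[0,0,0]},
  {"slide":[0,0,7],"angular":[0,0,0]},
  {"slide":[0,0,0],"angular":[0,0,0]},
  {"slide":[0,0,0],"angular":[0,0,0]},
])

```text
t: 17.0
tcp_pos: [0.4616, -0.3098, 0.0646]
tcp_rot: [-180.0, -0.1, -63.1]
force: [-0.2, 0.4, 0.3]
finger_gap: 0.0601
```

Run:
```python
from h import *
im,d,c=snap('wrist','w8')
s=sense();print(s['tcp_pos'],s['tcp_rot'],s['joints'].round(1))
```

```text
[ 0.46183872 -0.31018704  0.0649844 ] [-1.79936506e+02 -1.72358459e-01 -6.30814461e+01] [-42.8  20.6  98.9  -0.   60.3  20.3]
```

View pics/w8.png

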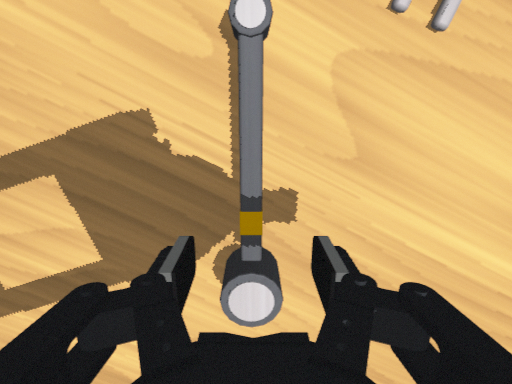

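Run:
```python
from h import *
s=load('w8')
e=atz(s,250.5,12,.032);b=atz(s,251.3,303,.042);m=atz(s,251,223,.030)
print(e,b,m,np.degrees(np.arctan2(*(e-b)[1::-1])),np.linalg.norm((e-b)[:2]),b+(e-b)*50/170)
print(sense()['tcp_pos'])
```

```text
[ 0.56760344 -0.25345051  0.032     ] [ 0.41519396 -0.33090377  0.042     ] [ 0.4609587  -0.30753936  0.03      ] 26.939308021134693 0.170960985107872 [ 0.46002028 -0.3081234   0.03905882]
[ 0.46183872 -0.31018704  0.0649844 ]
```

Call:
servo_tool([
  {"slide":[-1.5,0,10],"angular":[0,0,0]},
  {"slide":[0,0,20],"angular":[0,0,0]},
  {"slide":[0,0,16],"angular":[0,0,0]},
  {"slide":[0,0,8],"angular":[0,0,0]},
  {"slide":[0,0,3],"angular":[0,0,0]},
  {"slide":[0,0,0],"angular":[0,0,0]},
  {"slide":[0,0,0],"angular":[0,0,0]},
])

```text
t: 17.75
tcp_pos: [0.4606, -0.3088, 0.0071]
tcp_rot: [-180.0, -0.1, -63.1]
force: [0.1, -0.1, 0.4]
finger_gap: 0.0602
```

Call:
servo_tool([
  {"slide":[0,0,0],"angular":[0,0,0]},
  {"slide":[0,0,0],"angular":[0,0,0]},
  {"slide":[0,0,0],"angular":[0,0,0]},
  {"slide":[0,0,0],"angular":[0,0,0]},
  {"slide":[0,0,0],"angular":[0,0,0]},
  {"slide":[0,0,0],"angular":[0,0,0]},
  {"slide":[0,0,0],"angular":[0,0,0]},
], fingers=4)

```text
t: 18.45
tcp_pos: [0.4604, -0.3087, 0.0069]
tcp_rot: [-180.0, -0.1, -63.1]
force: [-0.3, -0.5, 5.4]
finger_gap: 0.013
```

Run:
```python
from h import *
im,d,c=snap('wrist','w9')
s=sense();print(s['tcp_pos'],s['tcp_rot'],s['finger_gap'],s['force'],s['wrist_torque'])
```

```text
[ 0.46044893 -0.30873588  0.00689172] [-1.79978666e+02 -7.39866897e-02 -6.31090177e+01] 0.01271134787021817 [-0.09250216 -0.12223     5.21060876] [-0.05885904  0.12948128 -0.00786465]
```

View pics/w9.png

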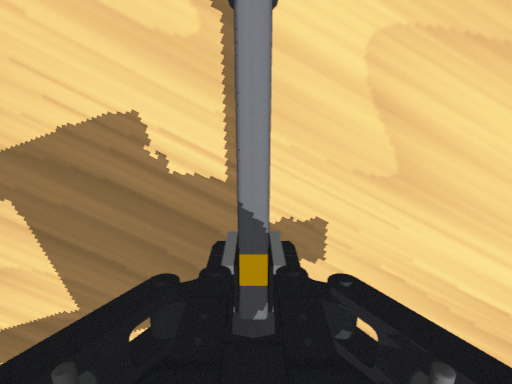

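Call:
servo_tool([
  {"slide":[0,0,-4],"angular":[0,0,0]},
  {"slide":[0,0,-8],"angular":[0,0,0]},
  {"slide":[0,0,-10],"angular":[0,0,0]},
  {"slide":[0,0,-10],"angular":[0,0,0]},
  {"slide":[0,0,-6],"angular":[0,0,0]},
  {"slide":[0,0,-2],"angular":[0,0,0]},
  {"slide":[0,0,0],"angular":[0,0,0]},
  {"slide":[0,0,0],"angular":[0,0,0]},
  {"slide":[0,0,0],"angular":[0,0,0]},
])

```text
t: 19.4
tcp_pos: [0.4596, -0.3079, 0.0458]
tcp_rot: [180.0, 0.1, -63.1]
force: [-0.3, 0.2, -5.8]
finger_gap: 0.0128
```

Run:
```python
from h import *
s=sense();print(s['tcp_pos'],s['tcp_rot'],s['finger_gap'],s['force'],s['wrist_torque'])
im,d,c=snap('top','t10');im,d,c=snap('scene','s10');im,d,c=snap('wrist','w10')
crop('t10',320,170,420,290,5,'c10');crop('s10',130,110,290,230,5,'cs10')
P=cloud(load('t10'))
for q in[(345,197)]:print(P[185:205,330:355,2].max())
```

```text
[ 0.45960468 -0.30789761  0.04577853] [ 1.79975564e+02  5.86746417e-02 -6.31115852e+01] 0.012793280751650106 [-0.30418728  0.20313873 -5.75208456] [0.05902134 0.0266504  0.05667053]
0.967225139374536
```

View pics/c10.png

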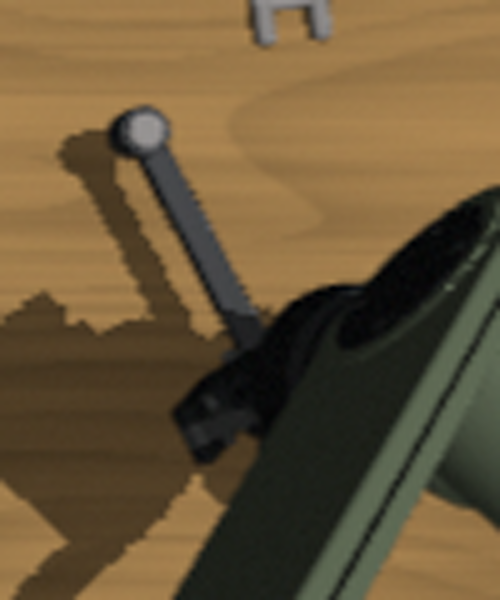

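View pics/cs10.png

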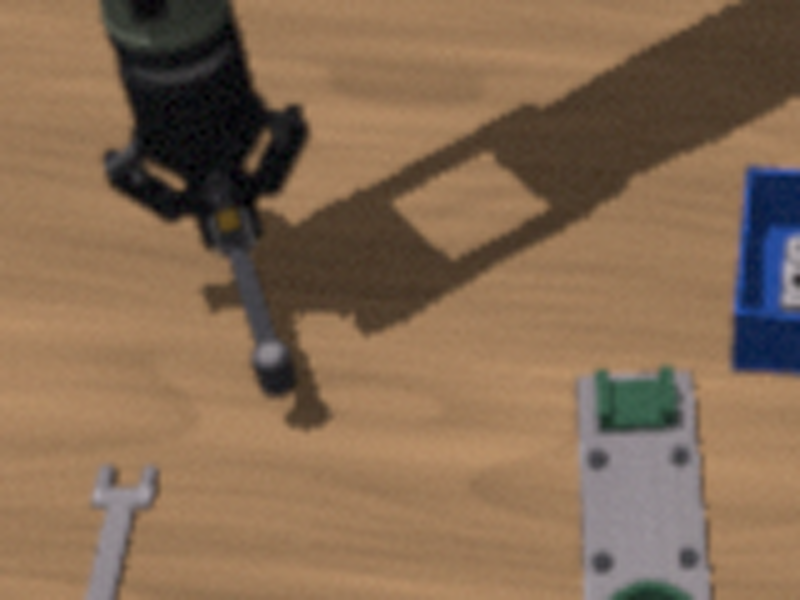

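View pics/w10.png

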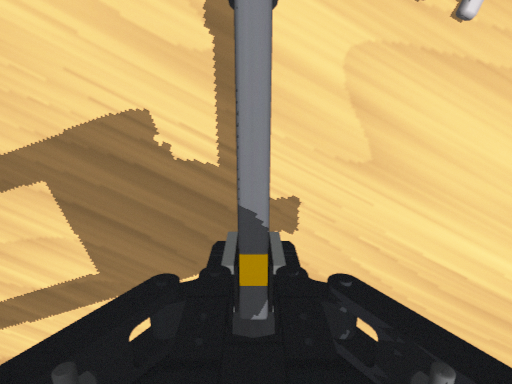

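Run:
```python
from h import *
s=load('top0');P=cloud(s);im=s['im'].astype(int)
g=(im[...,1]>im[...,0]+15)&(im[...,1]>im[...,2]+5)
for n,(x0,y0,x1,y1),zm in(('nest',(220,120,262,160),.027),('rest',(232,192,275,222),.027)):
    m=np.zeros_like(g);m[y0:y1,x0:x1]=g[y0:y1,x0:x1];m&=(P[...,2]>zm)&(P[...,2]<.045)
    Q=(P[m][:,:2]*1000).astype(np.float32);print(n,len(Q),np.median(P[m][:,2]),cv2.minAreaRect(Q),cv2.minEnclosingCircle(Q))
m=(P[...,2]>.008)&(P[...,2]<.02);m2=np.zeros_like(m);m2[118:228,218:275]=m[118:228,218:275]
Q=P[m2][:,:2];Q=(Q*1000).astype(np.float32);r=cv2.minAreaRect(Q);print('plate',len(Q),r)
t=load('t10');print(bydepth(t,349.3,196),bydepth(t,350,196))
im,d,c=snap('top','t11')
```

```text
nest 196 0.03322793832847004 ((708.6124877929688, 0.09723472595214844), (57.53631591796875, 58.61179733276367), 0.4565245807170868) ((708.9259033203125, -0.7887064814567566), 30.356273651123047)
rest 112 0.03364626560449166 ((541.65380859375, -29.757991790771484), (36.00374984741211, 49.525367736816406), 10.195005416870117) ((541.6204833984375, -29.89022445678711), 28.992321014404297)
plate 2160 ((629.3711547851562, -18.88530731201172), (124.13796997070312, 274.6177673339844), 88.83810424804688)
[ 0.56620459 -0.25611563  0.06686488] [ 0.56585821 -0.25662637  0.07152233]
```

Call:
servo_tool([
  {"slide":[0,0,-8],"angular":[0,0,0]},
  {"slide":[0,0,-18],"angular":[0,0,0]},
  {"slide":[0,0,-26],"angular":[0,0,0]},
  {"slide":[0,0,-30],"angular":[0,0,0]},
  {"slide":[0,0,-26],"angular":[0,0,0]},
  {"slide":[0,0,-20],"angular":[0,0,-0.02]},
  {"slide":[0,0,-14],"angular":[0,0,-0.05]},
  {"slide":[0,0,-6],"angular":[0,0,-0.08]},
  {"slide":[0,0,-2],"angular":[0,0,-0.106]},
  {"slide":[0,0,0],"angular":[0,0,-0.106]},
])

```text
t: 20.6
tcp_pos: [0.4602, -0.3084, 0.1975]
tcp_rot: [180.0, -0.1, -42.1]
force: [-0.1, -0.4, -5.5]
finger_gap: 0.0129
```

Call:
servo_tool([
  {"slide":[0,0,0],"angular":[0,0,-0.106]},
  {"slide":[0,0,0],"angular":[0,0,-0.106]},
  {"slide":[0,0,0],"angular":[0,0,-0.106]},
  {"slide":[0,0,0],"angular":[0,0,-0.106]},
  {"slide":[0,0,0],"angular":[0,0,-0.106]},
  {"slide":[0,0,0],"angular":[0,0,-0.106]},
  {"slide":[0,0,0],"angular":[0,0,-0.106]},
  {"slide":[0,0,0],"angular":[0,0,-0.106]},
  {"slide":[0,0,0],"angular":[0,0,-0.106]},
  {"slide":[0,0,0],"angular":[0,0,-0.106]},
])

```text
t: 21.6
tcp_pos: [0.4598, -0.308, 0.1967]
tcp_rot: [180.0, -0.0, 18.6]
force: [-0.4, -0.3, -5.8]
finger_gap: 0.0128
```

Call:
servo_tool([
  {"slide":[0,0,0],"angular":[0,0,-0.106]},
  {"slide":[0,0,0],"angular":[0,0,-0.106]},
  {"slide":[0,0,0],"angular":[0,0,-0.106]},
  {"slide":[0,0,0],"angular":[0,0,-0.106]},
  {"slide":[0,0,0],"angular":[0,0,-0.106]},
  {"slide":[0,0,0],"angular":[0,0,-0.106]},
  {"slide":[0,0,0],"angular":[0,0,-0.106]},
  {"slide":[0,0,0],"angular":[0,0,-0.106]},
  {"slide":[0,0,0],"angular":[0,0,-0.106]},
  {"slide":[0,0,0],"angular":[0,0,-0.106]},
])

```text
t: 22.6
tcp_pos: [0.4598, -0.308, 0.1967]
tcp_rot: [-180.0, 0.0, 79.3]
force: [0.1, -0.4, -5.8]
finger_gap: 0.0127
```

Call:
servo_tool([
  {"slide":[0,0,0],"angular":[0,0,-0.106]},
  {"slide":[0,0,0],"angular":[0,0,-0.106]},
  {"slide":[0,0,0],"angular":[0,0,-0.08]},
  {"slide":[0,0,0],"angular":[0,0,-0.05]},
  {"slide":[0,0,0],"angular":[0,0,-0.02]},
  {"slide":[0,0,0],"angular":[0,0,0]},
  {"slide":[0,0,0],"angular":[0,0,0]},
])

```text
t: 23.3
tcp_pos: [0.46, -0.3082, 0.1964]
tcp_rot: [180.0, 0.0, 99.8]
force: [0.7, -0.4, -6.2]
finger_gap: 0.0128
```

Run:
```python
from h import *
s=sense();print(s['t'],s['tcp_pos'],s['tcp_rot'],s['joints'].round(1),s['finger_gap'],s['force'],s['wrist_torque'])
go(.6595,-.0093,.195,99.8)
snap('wrist','w12')
```

```text
23.3 [ 0.45996511 -0.30817962  0.19644628] [1.79996044e+02 7.14546807e-03 9.98001929e+01] [ -42.8   11.    93.6   -0.    75.4 -142.6] 0.012809240120193126 [ 0.72494553 -0.429134   -6.21618327] [-0.06796589  0.01522036  0.01211031]
turn rad 0.0 n 2.2460220719159724e-05 slide mm [260.6 247.5   1.4] len 359.3679056619586
```

View pics/w12.png

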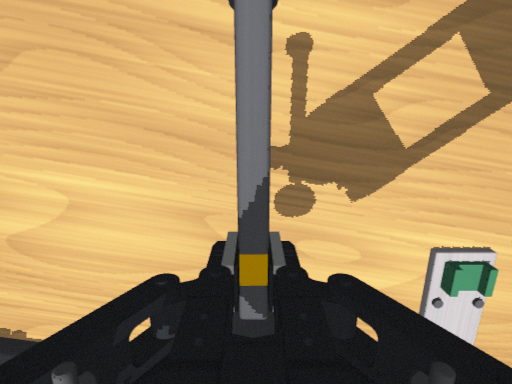

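Call:
servo_tool([
  {"slide":[7,6.5,0],"angular":[0,0,0]},
  {"slide":[14,13,0],"angular":[0,0,0]},
  {"slide":[21,20,0],"angular":[0,0,0]},
  {"slide":[25,24,0],"angular":[0,0,0]},
  {"slide":[25,24,0],"angular":[0,0,0]},
  {"slide":[25,24,0],"angular":[0,0,0]},
  {"slide":[25,24,0],"angular":[0,0,0]},
  {"slide":[25,24,0],"angular":[0,0,0]},
  {"slide":[25,23,0],"angular":[0,0,0]},
  {"slide":[25,24,0],"angular":[0,0,0]},
])

```text
t: 24.35
tcp_pos: [0.627, -0.057, 0.1961]
tcp_rot: [-180.0, -0.0, 99.8]
force: [-0.1, -0.6, -5.8]
finger_gap: 0.013
```

Call:
servo_tool([
  {"slide":[21,20,0],"angular":[0,0,0]},
  {"slide":[14,13,0],"angular":[0,0,0]},
  {"slide":[7,6.5,0],"angular":[0,0,0]},
  {"slide":[1.6,1.5,0],"angular":[0,0,0]},
  {"slide":[0,0,0],"angular":[0,0,0]},
  {"slide":[0,0,0],"angular":[0,0,0]},
  {"slide":[0,0,0],"angular":[0,0,0]},
])

```text
t: 25.05
tcp_pos: [0.6589, -0.0104, 0.1963]
tcp_rot: [-180.0, 0.0, 99.7]
force: [0.1, 0.6, -6.1]
finger_gap: 0.0127
```

Run:
```python
from h import *
s=sense();print(s['t'],s['tcp_pos'],s['tcp_rot'],s['joints'].round(1),s['finger_gap'],s['force'],s['wrist_torque'])
go(.6595,-.0093,.091,99.8)
snap('wrist','w13');snap('top','t13');snap('scene','s13')
crop('t13',180,90,340,230,5,'c13');crop('s13',180,100,340,280,4,'cs13')
```

```text
25.05 [ 0.65887896 -0.01041857  0.19632494] [-1.79975581e+02  1.42211730e-02  9.97414111e+01] [  -8.4   23.4   77.6   -0.    79.  -108.1] 0.012655328534455928 [ 0.11192964  0.5708965  -6.07536304] [ 0.04087789 -0.03199709  0.04292385]
turn rad -0.001 n 0.0068205910390536926 slide mm [  1.    0.8 105.3] len 105.33271147275332
```

View pics/c13.png

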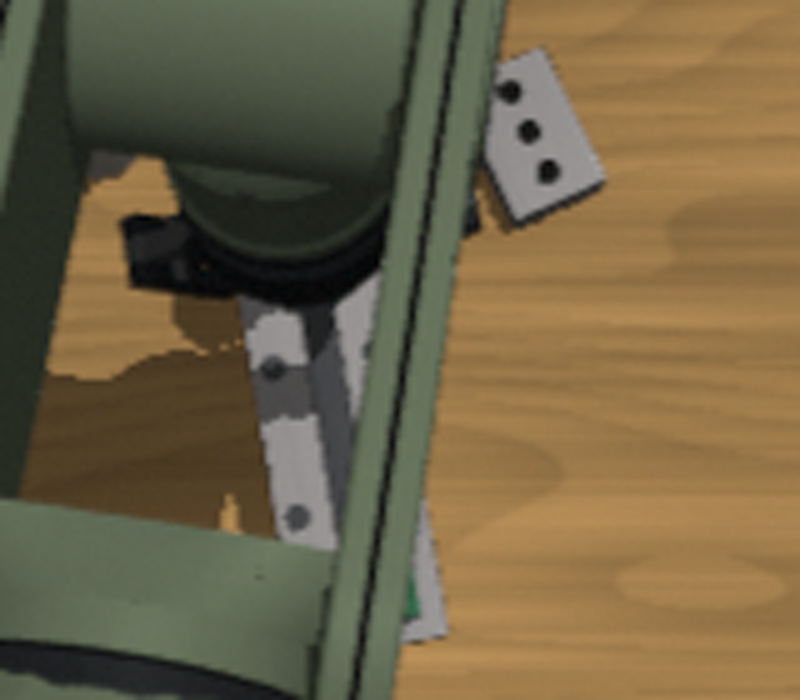

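View pics/cs13.png

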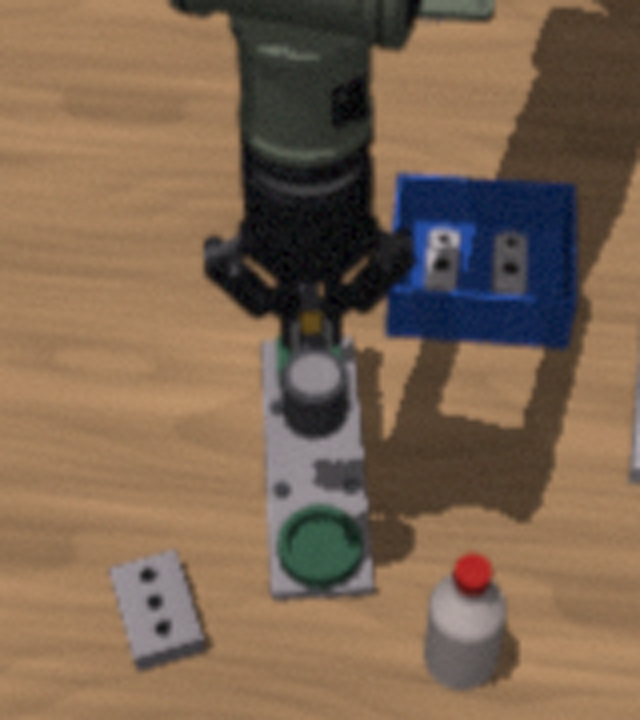

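View pics/w13.png

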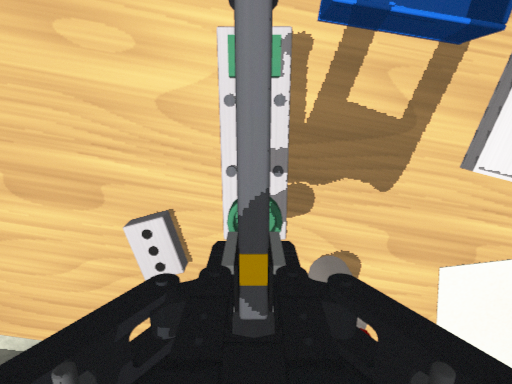

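Call:
servo_tool([
  {"slide":[1,0.8,6],"angular":[0,0,0]},
  {"slide":[0,0,14],"angular":[0,0,0]},
  {"slide":[0,0,20],"angular":[0,0,0]},
  {"slide":[0,0,20],"angular":[0,0,0]},
  {"slide":[0,0,18],"angular":[0,0,0]},
  {"slide":[0,0,14],"angular":[0,0,0]},
  {"slide":[0,0,9],"angular":[0,0,0]},
  {"slide":[0,0,4],"angular":[0,0,0]},
  {"slide":[0,0,0],"angular":[0,0,0]},
  {"slide":[0,0,0],"angular":[0,0,0]},
])

```text
t: 26.2
tcp_pos: [0.6608, -0.0082, 0.0923]
tcp_rot: [179.9, 0.0, 99.8]
force: [0.9, -1.0, -5.8]
finger_gap: 0.0129
```

Call:
servo_tool([
  {"slide":[0,0,0],"angular":[0,0,0]},
  {"slide":[0,0,0],"angular":[0,0,0]},
  {"slide":[0,0,0],"angular":[0,0,0]},
])

```text
t: 26.5
tcp_pos: [0.6603, -0.0081, 0.092]
tcp_rot: [179.9, 0.0, 99.8]
force: [0.2, -0.1, -6.6]
finger_gap: 0.0122
```

Run:
```python
from h import *
s=sense();print(s['t'],s['tcp_pos'],s['tcp_rot'],s['finger_gap'],s['force'],s['wrist_torque'])
go(.6595,-.0093,.091,99.8)
snap('wrist','w14');snap('top','t14');snap('scene','s14')
crop('t14',180,90,340,230,5,'c14');crop('s14',220,150,300,260,5,'cs14')
```

```text
26.5 [ 0.66032454 -0.00806728  0.09197897] [1.79939526e+02 1.87289648e-02 9.98408255e+01] 0.012249620944797092 [ 0.15974852 -0.10948321 -6.61089507] [-0.02018642 -0.04436263 -0.0262327 ]
turn rad 0.0007 n 0.004752675344949828 slide mm [-1.1 -1.   1. ] len 1.7770371016837396
```

View pics/c14.png

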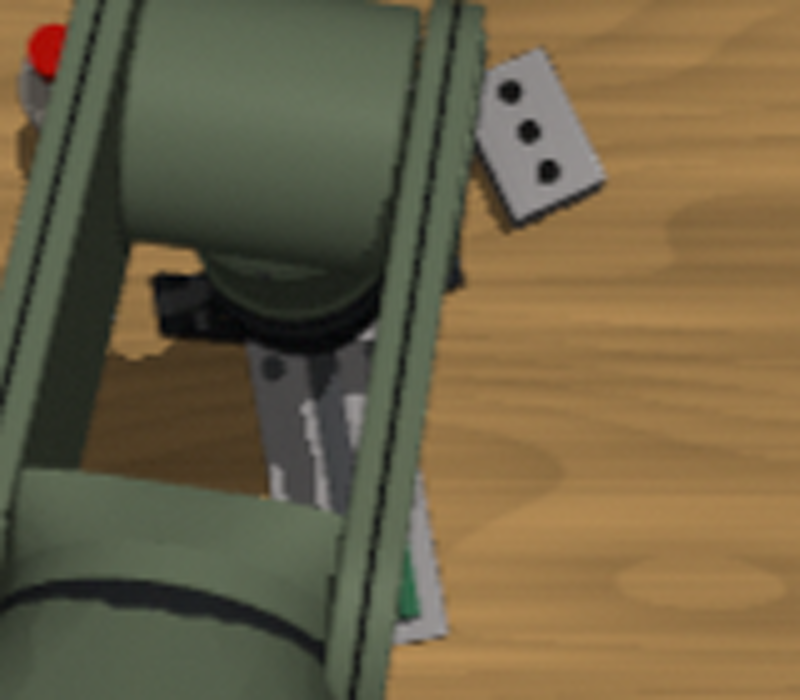

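View pics/cs14.png

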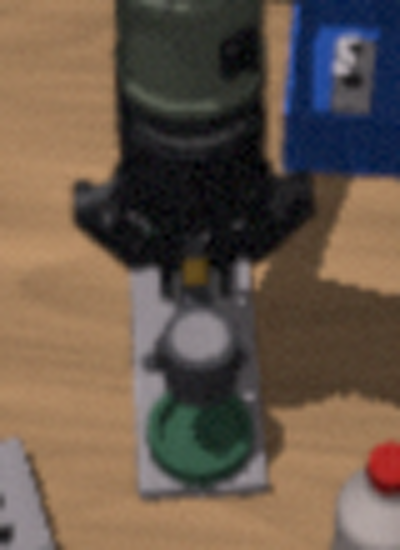

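View pics/w14.png

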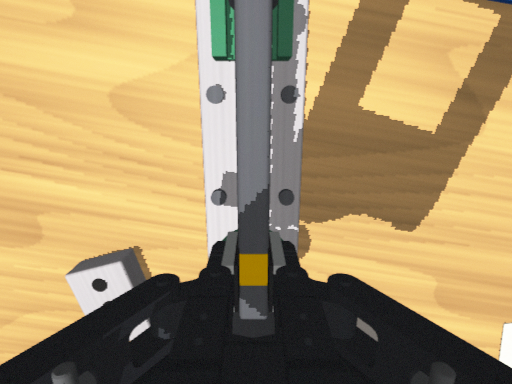

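Run:
```python
from h import *
s=load('s14')
print('boss',atz(s,259.6,216.8,.126),bydepth(s,259.6,216.8))
print('nest',atz(s,259.8,235.7,.034))
w=load('w14')
a=atz(w,212,45,.034);b=atz(w,294,45,.034);print('rest line',(a+b)/2,np.linalg.norm(a-b))
for v in(60,150):
  a=atz(w,236.5,v,.114-.007+.007);b=atz(w,271,v,.114);print('bar',(a+b)/2,np.linalg.norm(a-b),bydepth(w,254,v))
a=atz(w,198.5,60,.014);b=atz(w,309,60,.014);print('plate',(a+b)/2,np.linalg.norm(a-b))
P=cloud(s);Q=P[213:221,256:264].reshape(-1,3);print(np.median(Q,0))
w0=load('s0') if 0 else load('scene0');P=cloud(w0)
c=P[225:250,245:275].reshape(-1,3);im=w0['im'][225:250,245:275].reshape(-1,3).astype(int)
m=(im[:,1]>im[:,0]+15)&(c[:,2]>.026)&(c[:,2]<.045);print('nest scene',cv2.minAreaRect((c[m][:,:2]*1000).astype(np.float32)))
print(sense()['tcp_pos'])
# perpendicular offset vs line mid dir
d=np.array([.9851,.1723]);n=np.array([-d[1],d[0]]);mid=np.array([.625,-.0153])
print('tcp off along/perp mm',1000*((sense()['tcp_pos'][:2]-mid)@d-.035),1000*((sense()['tcp_pos'][:2]-mid)@n))
```

```text
boss [0.70858602 0.00106465 0.126     ] [0.71161616 0.00147198 0.13078242]
nest [0.71402997 0.00141345 0.034     ]
rest line [ 0.5541194  -0.02539694  0.034     ] 0.05051953525782202
bar [ 0.57312521 -0.02174946  0.114     ] 0.012954261412855276 [ 0.57332477 -0.02162296  0.11560897]
bar [ 0.6064125  -0.01598358  0.114     ] 0.014075648099541501 [ 0.60615091 -0.01592904  0.11572318]
plate [ 0.55974219 -0.02392759  0.014     ] 0.07585454047390022
[0.70869527 0.00077917 0.12766863]
nest scene ((712.3701171875, 0.8026084899902344), (60.00542449951172, 59.603973388671875), 29.528764724731445)
[ 0.66002377 -0.00802466  0.09151713]
tcp off along/perp mm 0.7554619731246631 1.1323453207559329
```

Run:
```python
from h import *
crop('w14',190,0,320,90,6,'c15')
w=load('w14');d=np.array([.9851,.1723])
for v in(56,58,60):
  for u in (222,285):
    p=atz(w,u,v,.034);print(v,u,p,1000*((sense()['tcp_pos'][:2]-p[:2])@d))
# with w13 (higher): far edge also
crop('w13',190,0,320,90,6,'c16')
```

```text
56 222 [ 0.56351904 -0.04334365  0.034     ] 101.15228114211082
56 285 [ 0.55685914 -0.00472337  0.034     ] 101.0586741310007
58 222 [ 0.56465091 -0.04318302  0.034     ] 100.0095914298864
58 285 [ 0.55797908 -0.00449452  0.034     ] 99.9159830234004
60 222 [ 0.5657868  -0.04302182  0.034     ] 98.86285535386571
60 285 [ 0.55910299 -0.00426485  0.034     ] 98.76924612891229
```

View pics/c15.png

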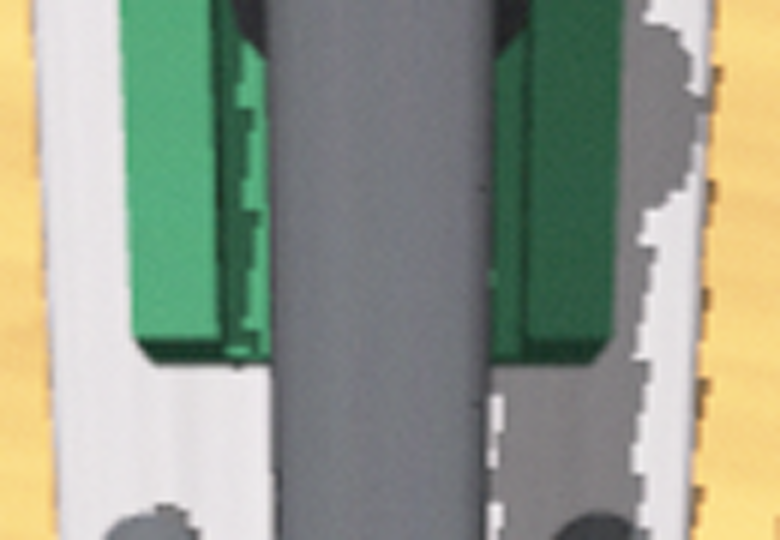

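View pics/c16.png

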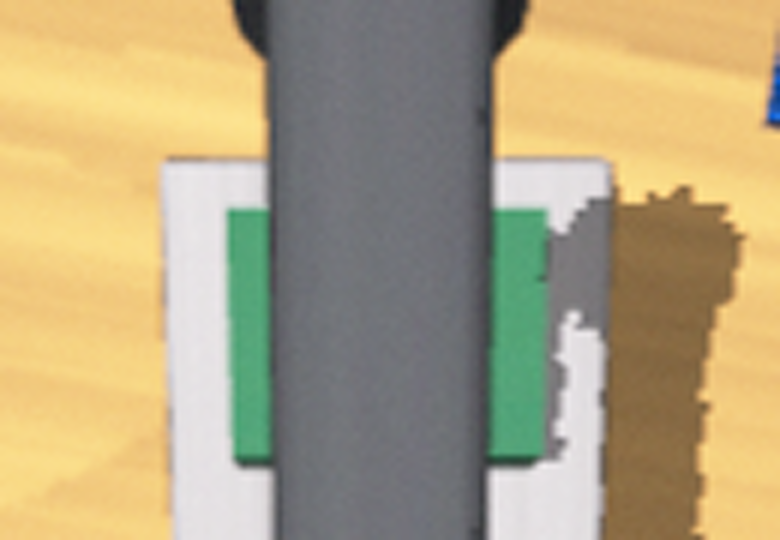

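Call:
servo_tool([
  {"slide":[-0.6,1,0.5],"angular":[0,0,0]},
  {"slide":[0,0,0],"angular":[0,0,0]},
  {"slide":[0,0,0],"angular":[0,0,0]},
  {"slide":[0,0,0],"angular":[0,0,0]},
  {"slide":[0,0,0],"angular":[0,0,0]},
  {"slide":[0,0,0],"angular":[0,0,0]},
])

```text
t: 27.25
tcp_pos: [0.661, -0.0084, 0.0908]
tcp_rot: [180.0, -0.0, 99.8]
force: [-0.4, -0.2, -6.0]
finger_gap: 0.0128
```

Run:
```python
from h import *
s=sense();print(s['t'],s['tcp_pos'],s['tcp_rot'],s['finger_gap'],s['force'],s['wrist_torque'],s['dq'].round(2))
snap('wrist','w16');w=load('w16')
# level check along the bar
for v in(40,80,120,160,200):print(bydepth(w,254,v).round(4))
```

```text
27.25 [ 0.66103378 -0.00844393  0.09080284] [ 1.79999354e+02 -5.04907316e-04  9.98400758e+01] 0.012825816715810375 [-0.39323245 -0.22405614 -6.00380378] [ 0.03045621  0.00933683 -0.02272893] [ 0.09 -0.01 -0.07  0.01  0.01  0.06]
[ 0.5673 -0.0232  0.1137]
[ 0.5809 -0.0208  0.1145]
[ 0.5953 -0.0183  0.1145]
[ 0.6109 -0.0156  0.1142]
[ 0.6279 -0.0126  0.1138]
```

View pics/w16.png

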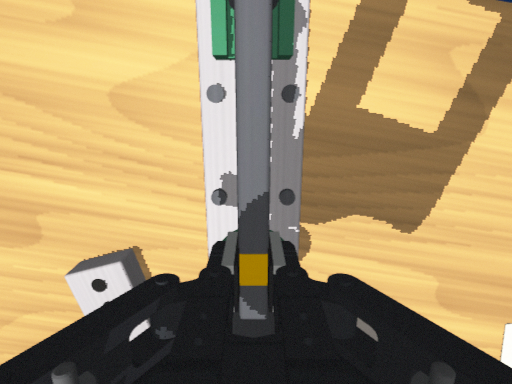

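```bash
python3 -c "
from rig import job_done
print(job_done())"
```

```text
the job is handed in; nothing more can be done
None
```

The job is handed in at about 27 s of the 64 s allowed. Both finished links are in the blue tote. After that I picked up the lever by its yellow mark, and the arm is holding it over the drilling fixture.

**Last checks**
- **Links:** the wrist picture, taken after the second link was released, showed both upright in the tote, apart from each other.
- **Height and level:** the top of the bar reads 0.1137–0.1145 m along its length. That makes the lever level and puts its underside about 50 mm above the nest and fork.
- **Grip:** the fingers are still closed on the bar at 12.8 mm. The load is a steady 6 N or so with almost no moment, the joints are still, and I saw no slip.
- **Sideways:** just before the last small correction, the bar was within about 1 mm of the fork and plate centreline. I then moved it 0.6 mm sideways.
- **Bystanders:** the arm never went near the oil bottle, wrench or steel block at low height. I did not measure their positions again at the end.

**Where the cameras disagreed:** along the fixture, the nest's centre came out at x = 0.709 m from the top camera and 0.712 m from the scene camera. Before the last correction, the wrist camera suggested moving the lever 0.8 mm towards the nest. I moved it 1 mm as a compromise, so the boss may still be off centre along the fixture by up to about 2 mm.

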